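# Close the breakfast hutch with the hooked pole

## Robot

A 7-joint arm with a two-finger parallel gripper is mounted at the origin on the work surface. World frame = base frame: x ahead of the robot, y to its left, z up, the work surface at z = 0. Lengths are in m, angles in rad, forces in N, time in s.
With the tool pointing down it reaches from about 0.425 to 0.875 m from the base axis. Payload 4.7 kg.
Tool frame: the origin (TCP) lies midway between the tips of the shut fingers; the grasp point (between the pads) lies 19 mm behind it; x points along the fingers, z is the direction in which the jaws open and shut, and the axes are right-handed (so a half turn about x gives the same grasp; the last joint's range is limited). The gripper opens to 87 mm and grips with 3 to 60 N. Pads are 19 mm wide; open, the fingers measure 117 mm over their backs; the gripper's body (75 mm by 190 mm) begins 51 mm behind the grasp point.
Start: joints at [1.134, 0.321, -0.07, 1.45, 0.023, 1.371, -0.057], TCP at [0.283, -0.585, 0.223] pointing down, gripper open.
Joint ranges: [-2.86, 2.86], [-0.3, 2.09], [-1.38, 1.24], [0.06, 2.45], [-1.56, 4.7], [0.09, 2.05], [-2.69, 2.69]. Speed limits (rad/s): [2.57, 2.57, 3.14, 3.14, 3.14, 3.14, 3.14].

## Interface

Orientations are given as a rotation vector (axis times angle).
In Python, from bench import ctrl, vision, close_job gives the robot as it stands. The module is installed in compiled form; this text tells all that it offers.
- The arm moves only by the tool servo_tool, never from a script. Its argument "commands" is a list that holds one entry, the list of rows, each a list of 7 numbers: the turn, a rotation vector about the tool's x, y, z in degrees, then the shift along the tool's x, y, z in mm, then the finger opening in mm, from 0 to 87. In form: [[[wx, wy, wz, x, y, z, grip], ...]]. A call has 1 to 5 rows; each row is the pose to reach, as a shift and turn from the pose commanded when the call began, along the tool's axes at that moment; what a row does not reach only later rows make up. A row lasts 1/8 s, in which the tool goes at most 62.5 mm and 10.7 degrees, less where a joint would pass 70% of its speed; a pose out of reach is approached as far as the arm can. A call with a gripper value outside its range is refused whole. The fingers move at their own pace and stop on an object; "newtons" is the grip in N (left out, the last holds). Time passes only in rows, so rows that repeat a pose let the fingers close. It gives the time, the measured TCP pose, the force and the opening at its end, in the units of the state.
- ctrl.get_state(): the state, without advancing time (a new reading comes with each control period).
- vision.get_image(name): name is "scene" or "top" or "wrist"; returns the picture (420x560x3 uint8, red, green, blue); there is no depth.
- vision.camera_info(name): a dict with "fov_y" (degrees; the focal length in pixels is half the picture's height over the tangent of half this angle, whatever the lens; pixels are square), "cx", "cy" (the principal point, pixels), "dist" ([k1, k2, p1, p2, k3] as OpenCV has them; the pictures are not rectified), "pose" (4x4, takes a point from camera to world coordinates). Camera axes: x right, y down, z forward; pixel columns grow to the right and rows downward; lengths in m; the calibration is good to about 2 mm. A picture is of the moment at which its call begins: read the wrist's pose just before it. camera_info takes no time and is no camera call; for the wrist camera it gives the pose at the moment of the call.
- close_job(): hands the job in, once; it reports no verdict.
The state is a dict: "time": time; "joint_positions": joint angles; "qd": joint speeds; "joint_torque": joint torques, N m; "position": TCP position; "tool_rot": TCP orientation; "ft_force": force on the tool from outside, world axes, zero at the start; "torque": the same for the moment, N m; "grip_width": opening from 0.0 (shut) to 1.0 (fully open).
Only numpy, scipy, OpenCV 4.12 (cv2) and the standard library are available. Lean on these libraries where they do the work, as an engineer would, in place of code of your own. Each camera call takes 0.05 s, during which the arm holds its last target. There are 200 camera calls.

## Task

Breakfast is over: take the hooked pole from the clear rack, hook it into the eye on the hutch's raised glass sash and draw the sash all the way down with it, steadily and without letting it slam; the sash is worked with the pole, not by hand. Then unhook the pole and lay it back in the rack as it lay before: the same slot, level, hook downward. Leave everything else on the table, and the other things in the rack, where they are.

Things in the scene. Friction and masses are not known exactly. Their poses are not given: they have to be found in the camera images.
- pole_mid (a point): Hooked pole, loose, 0.1-0.17 kg, starts in a slot pair of the rack. The point is the middle of its wooden handle (170 x 20 x 20 mm), on its axis, 60 mm above the table. x: along the pole to the hook; z: up. Handle x -85 (knob to -96) to +85; ferrule 18 dia to +107; brass shank 8 dia on the axis to +242, then the hook, turned down (to x +260). Balance near +23. Flat sides face +-y: grip across y between the rack plates.
- hook_tip (a point): Centre of the rounded end (8 mm dia) of the pole's downturned hook, at x +250, y 0, z -34 mm from pole_mid in the pole's frame (same axes). The hook leg leans back towards the handle by 17 deg. In the rack it hangs free, outside the plates.
- eye (a point): Centre of the sash eye: a flat-lying brass ring of 6 mm wire, opening 36, outside 48 mm, on a stem in front of the sash's bottom rail, mid-width; 54 mm out from the rail, 36 mm out from the hutch front above. x points into the hutch, z up. Height 92 mm + sash. The hook goes in from above with the pole level along x; the shank then bears down on the ring's near side.
- sash (a joint): Height of the glass sash above shut, m: 0 = fully down on its stop, 0.195 = fully up. It slides straight up and down, is spring-balanced, stays where it is left and takes about 2 to 3 N to move.
- hutch: Breakfast hutch, fixed: oak cabinet 380 wide x 260 deep x 555 mm high. Origin at the centre of its underside; x points to its back, the front is 130 mm to -x. Drawer base to 72 mm, compartment 72 to 310 mm closed by the sliding sash, fixed glazed panel above. It faces across the table.
- rack: Clear acrylic rack, fixed: base 140 x 300 x 6 mm, two comb plates 8 mm thick, 80 mm high, at x -60 and +60. Origin: centre of underside; x along the things lying in it, y across. Six slots at y -112.5, -67.5, -22.5, 22.5, 67.5, 112.5 mm, 27 mm wide (35 in the top 10 mm), floors 50 mm above the table. Pole, spoon and brush lie at y -112.5, -22.5, 67.5 in any order; the rest are empty.
- spoon: Wooden spoon lying in the rack, 240 mm long, handle 16 x 12 mm; bystander. Origin at the handle, 60 mm above the table, x towards the bowl.
- brush: Flat pastry brush lying in the rack, 220 mm long, handle 18 x 12 mm; bystander. Origin at the handle, 60 mm above the table, x towards the bristles.
- pot: Terracotta-coloured ceramic pot, 110 dia x 100 mm high; bystander. Origin at the centre of its underside.
- tin: Aluminium pencil tin, 72 dia x 100 mm, with pencils to about 165 mm; bystander. Origin at the centre of its underside.
- mold: Hard silicone crayon mold shaped like a five-pointed star, 124 mm across, 16 mm high; bystander. Origin at the centre of its underside.
- tray: Small lime plastic tray 130 x 90 x 18 mm, lying under the pole's way between rack and hutch; bystander. Origin at the centre of its underside.
- mug: Mug, 80 dia x 90 mm; bystander. Origin at the centre of its underside.

How it is judged:
By the outcome, as a careful person would: the job done as asked, in the order asked, and still so for the second after the job is handed in, with the robot touching nothing.
It also fails if it takes over 61 s, if anything falls off the work surface, if the arm or the gripper's body presses on something with over 40 N, if the wrist force passes 120 N, or if a joint passes its speed limit or range.

## Working session

There is one attempt and no reset: what is moved stays moved. The work goes in short steps, Python scripts to look and compute and a tool call to move; the robot and the scene stay as the last step left them, time stands still between calls to the robot, and variables do not carry over. Pictures are saved under pics/ and viewed, about 8 in all and at most 12, crops included, and the job is handed in when it is done.

Besides the shell and the picture viewer there is one more tool, called after "Call:" by a JSON object that holds its "api" and its "payload". servo_tool: Moves the arm, as the interface text tells. Its arguments: {"type":"object","properties":{"commands":{"type":"array"},"newtons":{"type":"number"}},"required":["commands"]}

```bash
mkdir -p pics; cat > h.py <<'E'
import numpy as np, cv2
from scipy.spatial.transform import Rotation as R
from bench import ctrl, vision, close_job
def K(i):
    f=210/np.tan(np.radians(i["fov_y"])/2); return np.array([[f,0,i["cx"]],[0,f,i["cy"]],[0,0,1.]])
def ray(i,px):
    u=cv2.undistortPoints(np.array([[px]],float),K(i),np.array(i["dist"],float))[0,0]
    P=np.array(i["pose"]); d=P[:3,:3]@np.array([u[0],u[1],1]); return P[:3,3],d/np.linalg.norm(d)
def plane(i,px,z):
    o,d=ray(i,px); return o+d*(z-o[2])/d[2]
def tri(i1,p1,i2,p2):
    a,d=ray(i1,p1); b,e=ray(i2,p2)
    s=np.linalg.lstsq(np.array([d,-e]).T,b-a,rcond=None)[0]
    return (a+d*s[0]+b+e*s[1])/2, np.linalg.norm(a+d*s[0]-b-e*s[1])
def proj(i,X):
    P=np.linalg.inv(np.array(i["pose"])); X=np.atleast_2d(X).astype(float)
    return cv2.projectPoints(X,cv2.Rodrigues(P[:3,:3])[0],P[:3,3],K(i),np.array(i["dist"],float))[0][:,0]
def grab(n,f):
    i=vision.camera_info(n); im=vision.get_image(n); cv2.imwrite(f"pics/{f}.png",im[:,:,::-1]); np.save(f"pics/{f}.npy",im)
    import pickle; pickle.dump(i,open(f"pics/{f}.pkl","wb")); return i,im
def load(f):
    import pickle; return pickle.load(open(f"pics/{f}.pkl","rb")),np.load(f"pics/{f}.npy")
E
python3 - <<'E'
from h import *
np.set_printoptions(precision=4,suppress=True)
for n in("scene","top","wrist"):
    i,_=grab(n,n+"0"); print(n,i["fov_y"],i["cx"],i["cy"],i["dist"]); print(np.array(i["pose"]))
s=ctrl.get_state(); print(s); print(R.from_rotvec(s["tool_rot"]).as_matrix())
a=[cv2.imread(f"pics/{n}0.png") for n in("scene","top")]
cv2.imwrite("pics/two.png",cv2.resize(np.hstack(a),(800,300)))
E
```

```text
scene 45.43159182592066 278.0107267019444 216.01017508154555 [-0.0238  0.      0.      0.      0.    ]
[[ 0.4048  0.8734 -0.2707  0.9569]
 [ 0.9144 -0.3843  0.1275 -0.2547]
 [ 0.0073 -0.2992 -0.9542  1.4997]
 [ 0.      0.      0.      1.    ]]
top 47.78452813001768 282.1354059916051 205.4945716522646 [0.0017 0.     0.     0.     0.    ]
[[-0.0078 -0.9816  0.1909  0.2222]
 [-1.      0.0074 -0.0028 -0.0505]
 [ 0.0013 -0.1909 -0.9816  1.6903]
 [ 0.      0.      0.      1.    ]]
wrist 69.59730897140658 283.21026233193703 215.42416635460475 [-0.0369  0.      0.      0.      0.    ]
[[ 0.4374 -0.8607 -0.2607  0.356 ]
 [-0.8993 -0.4189 -0.126  -0.5512]
 [-0.0007  0.2895 -0.9572  0.3825]
 [ 0.      0.      0.      1.    ]]
{'time': 0.15, 'joint_positions': array([ 1.1341,  0.3216, -0.0701,  1.4514,  0.0226,  1.3708, -0.0569]), 'qd': array([-0.0006, -0.001 ,  0.0005, -0.0046, -0.0005, -0.0002,  0.0008]), 'joint_torque': array([ -0.001 , -49.1797,  -0.4053, -31.2877,  -0.064 ,   0.0405,
         0.0001]), 'position': array([ 0.283 , -0.5847,  0.2217]), 'tool_rot': array([ 0.8717,  1.3907, -0.8706]), 'ft_force': array([ 0.3984,  0.3915, -0.4128]), 'torque': array([-0.0628, -0.0204, -0.0334]), 'grip_width': 1.0018979331262179}
[[-0.0007  0.9001  0.4358]
 [ 0.0012  0.4358 -0.9001]
 [-1.     -0.0001 -0.0014]]
```

View pics/top0.png

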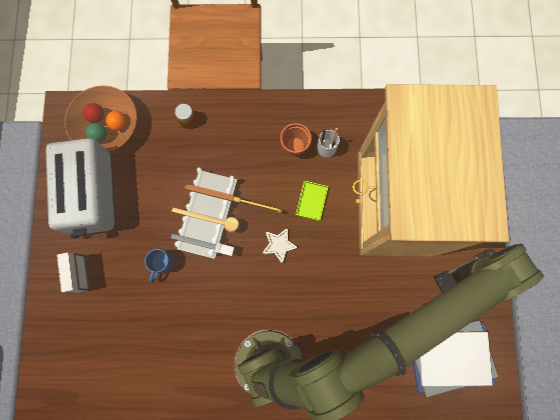

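View pics/scene0.png

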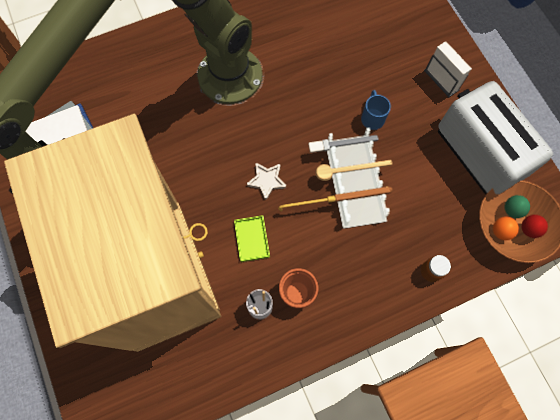

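The top view shows the pole lying from (185,187) to (285,212) with its hook end towards the hutch, and the sash eye at about (361,187). The scene view shows the eye at (199,232) and the pole from (392,189) to (281,207). I'll zoom in on both.

```bash
python3 - <<'E'
from h import *
def crop(n,x,y,w,h,s):
    _,im=load(n); c=cv2.resize(im[y:y+h,x:x+w,::-1],(w*s,h*s),interpolation=cv2.INTER_CUBIC)
    for k in range(0,w,10): cv2.line(c,(k*s,0),(k*s,4 if k%50 else 10),(255,255,255),1)
    for k in range(0,h,10): cv2.line(c,(0,k*s),(4 if k%50 else 10,k*s),(255,255,255),1)
    cv2.putText(c,f"{n} {x},{y}",(15,20),0,.4,(255,255,255),1); return c
a=np.vstack([crop("top0",170,160,130,75,4),crop("scene0",270,150,130,75,4)])
b=np.vstack([crop("top0",335,160,70,75,4),crop("scene0",165,195,70,75,4)])
cv2.imwrite("pics/crops.png",np.hstack([a,b]))
E
```

```text
(no output)
```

View pics/crops.png

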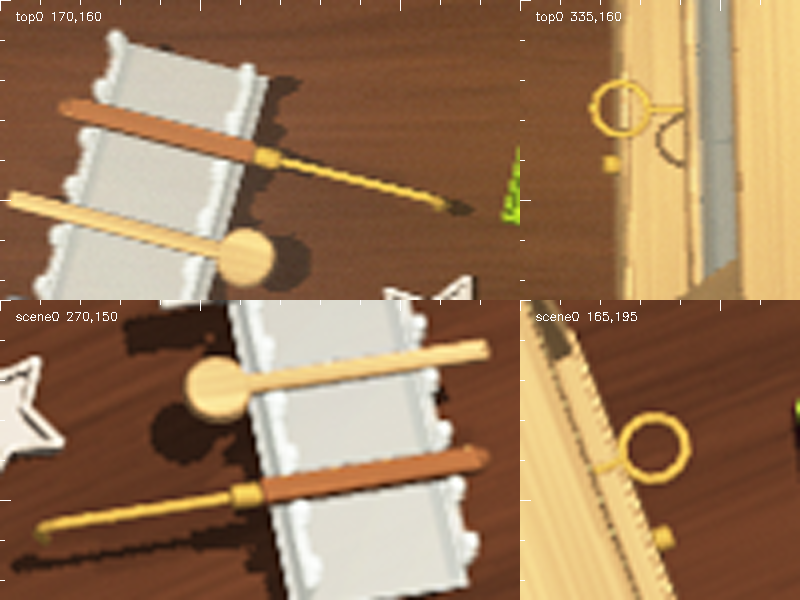

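Knob, ferrule and hook end are clear in both views. The eye ring centre is at about (360,187) in top and (199,232) in scene. I'll triangulate using masks.

```bash
python3 - <<'E'
from h import *
np.set_printoptions(precision=4,suppress=True)
it,T=load("top0"); is_,S=load("scene0")
def cl(im,box,lo,hi):
    x,y,w,h=box; m=cv2.inRange(cv2.cvtColor(im,cv2.COLOR_RGB2HSV)[y:y+h,x:x+w],lo,hi)
    n,l,st,c=cv2.connectedComponentsWithStats(m); k=1+np.argmax(st[1:,4]); p=np.argwhere(l==k)[:,::-1]+[x,y]
    return p.astype(np.float32)
def ring(im,box):
    p=cl(im,box,(15,110,120),(32,255,255)); return p
out={}
for n,i,im,bx in(("top",it,T,(178,176,70,30)),("scene",is_,S,(325,180,75,25))):
    p=cl(im,bx,(5,120,90),(16,235,255)); r=cv2.fitLine(p,cv2.DIST_L2,0,.01,.01).ravel()
    t=(p-r[2:])@r[:2]; e=[r[2:]+r[:2]*t.min(),r[2:]+r[:2]*t.max()]; out[n]=sorted(map(tuple,e)); print(n,len(p),out[n])
    print([plane(i,q,.06) for q in out[n]])
pts={"knob":((185,186.2),(392.5,189.2)),"fer0":((233.8,198.5),(335.5,197.8)),"fer1":((240,200),(327.8,199.2)),"hookend":((281.2,211.2),(279.2,207.5)),"eye":((360,187),(198.8,231.8)),
"knob2":((362.8-5+0.2,201),(165+36,195+59.5))}
for k,(a,b) in pts.items(): X,g=tri(it,a,is_,b); print(k,X,"gap",g, plane(it,a,.06),plane(is_,b,.06))
e0=plane(it,(360,187),.287);e1=plane(is_,(198.8,231.8),.287);print("eye@.287",e0,e1)
# hutch front lower line (top-view base edges), roof corners at z=.555
for px in((386,85),(497,85),(389,241),(508,241)): print("roof",px,plane(it,px,.555))
for px in((136,114),(8,158),(219,317),(56,346)): print("roofS",px,plane(is_,px,.555))
for px in((298,133),(330,141),(280,244),(312,201)): print("T",plane(it,px,.1 if px[1]<150 else .016))
for px in((306,181),(328,184),(320,222),(298,218)): print("tray",plane(it,px,.018))
E
```

```text
top 631 [(np.float32(176.16454), np.float32(187.19897)), (np.float32(233.89178), np.float32(196.66026))]
[array([0.6078, 0.3182, 0.06  ]), array([0.5722, 0.1142, 0.06  ])]
scene 674 [(np.float32(334.11472), np.float32(196.29283)), (np.float32(399.92755), np.float32(190.45282))]
[array([0.5597, 0.1198, 0.06  ]), array([0.6239, 0.3132, 0.06  ])]
knob [0.6113 0.2892 0.0647] gap 0.006333251547541739 [0.6112 0.2872 0.06  ] [0.6111 0.2942 0.06  ]
fer0 [0.5659 0.1173 0.0638] gap 0.006754384610402345 [0.5656 0.1144 0.06  ] [0.5658 0.1216 0.06  ]
fer1 [0.5604 0.0949 0.0625] gap 0.005300942129564094 [0.56   0.0926 0.06  ] [0.5604 0.0981 0.06  ]
hookend [ 0.5215 -0.0492  0.0501] gap 0.005308220831849737 [ 0.5189 -0.0517  0.06  ] [ 0.5252 -0.0481  0.06  ]
eye [ 0.5591 -0.2948  0.2529] gap 0.0053767112209492625 [ 0.6037 -0.3306  0.06  ] [ 0.4985 -0.298   0.06  ]
knob2 [ 0.5586 -0.3217  0.0379] gap 0.007349648400781533 [ 0.5533 -0.3216  0.06  ] [ 0.5656 -0.3172  0.06  ]
eye@.287 [ 0.5506 -0.2916  0.287 ] [ 0.5708 -0.2912  0.287 ]
roof (386, 85) [ 0.756  -0.3228  0.555 ]
roof (497, 85) [ 0.7539 -0.6078  0.555 ]
roof (389, 241) [ 0.354  -0.3101  0.555 ]
roof (508, 241) [ 0.3519 -0.5963  0.555 ]
roofS (136, 114) [ 0.362  -0.3114  0.555 ]
roofS (8, 158) [ 0.3512 -0.5857  0.555 ]
roofS (219, 317) [ 0.8244 -0.3083  0.555 ]
roofS (56, 346) [ 0.7532 -0.6013  0.555 ]
T [ 0.7911 -0.113   0.1   ]
T [ 0.7608 -0.2249  0.1   ]
T [ 0.4089 -0.0466  0.016 ]
T [ 0.5635 -0.1631  0.016 ]
tray [ 0.6373 -0.1426  0.018 ]
tray [ 0.6255 -0.2222  0.018 ]
tray [ 0.4864 -0.19    0.018 ]
tray [ 0.5014 -0.1117  0.018 ]
```

Pole estimate: pole_mid about (0.588, 0.199, 0.063), yaw about -105°. Its length matches the text. The eye triangulates to about (0.559, -0.295, 0.253), so the sash is probably not fully up; I'll check from near. First I back away from the hutch's side and go up over it.

Call:
{"api": "servo_tool", "payload": {"commands": [[[0,0,0,0,-36,-17,60],[0,0,0,0,-72,-35,60],[0,0,0,-62,-72,-35,60],[0,0,0,-124,-72,-35,60],[0,0,0,-186,-72,-35,60]]]}}

```text
time: 0.78
position: [0.2028, -0.5845, 0.4103]
tool_rot: [0.871, 1.389, -0.871]
ft_force: [0.7, -0.9, -0.1]
grip_width: 0.688
```

Call:
{"api": "servo_tool", "payload": {"commands": [[[0,0,0,-62,0,0,60],[0,0,0,-124,0,0,60],[0,0,0,-186,0,0,60],[0,0,0,-220,20,-40,60],[0,0,0,-220,45,-95,60]]]}}

```text
time: 1.4
position: [0.2015, -0.4801, 0.5996]
tool_rot: [0.851, 1.359, -0.884]
ft_force: [2.5, 2.3, 1.3]
grip_width: 0.69
```

```bash
cat >> h.py <<'E'
def pose():
    s=ctrl.get_state(); return np.array(s["position"]),R.from_rotvec(s["tool_rot"])
def tgt(p,jaw_deg,tilt=0,frm=None):
    """target TCP p, tool x down, tool z (jaw) at azimuth jaw_deg -> turn(deg), shift(mm) in the tool frame"""
    p0,r0=frm or pose(); c,s=np.cos(np.radians(jaw_deg)),np.sin(np.radians(jaw_deg))
    z=np.array([c,s,0]); x=np.array([0,0,-1.]); M=R.from_matrix(np.array([x,np.cross(z,x),z]).T)
    return np.round((r0.inv()*M).as_rotvec(degrees=True),1),np.round(r0.inv().apply(np.array(p)-p0)*1000,1)
E
python3 - <<'E'
from h import *
p,r=pose();print(p,r.as_matrix().round(3)); print(ctrl.get_state()["time"])
for q in((.42,-.27,.63),(.5,-.1,.5),(.56,.1,.35),(.58,.19,.30)): print(q,tgt(q,-14.9))
E
```

```text
[ 0.20152278 -0.48010212  0.59960425] [[ 0.015  0.9    0.435]
 [-0.033  0.436 -0.9  ]
 [-0.999 -0.001  0.036]]
1.4
(0.42, -0.27, 0.63) (array([-49.3,   1.9,   1. ]), array([-34.1, 288.1, -92.8]))
(0.5, -0.1, 0.5) (array([-49.3,   1.9,   1. ]), array([  91.3,  434.4, -215.6]))
(0.56, 0.1, 0.35) (array([-49.3,   1.9,   1. ]), array([ 235.5,  575.7, -374.8]))
(0.58, 0.19, 0.3) (array([-49.3,   1.9,   1. ]), array([ 282.8,  632.9, -448.9]))
```

Call:
{"api": "servo_tool", "payload": {"commands": [[[0,0,0,-20,56,-19,60],[-10,0,0,-25,112,-37,60],[-20,0,0,-25,170,-58,60],[-30,0,0,-15,225,-80,60],[-40,0,0,0,275,-105,60]]]}}

```text
time: 2.02
position: [0.4043, -0.2643, 0.5947]
tool_rot: [0.301, 1.526, -0.348]
ft_force: [0.8, -0.5, -0.6]
grip_width: 0.689
```

```bash
python3 - <<'E'
from h import *
p,r=pose();print(p,r.as_matrix().round(3)); print(ctrl.get_state()["time"])
for q in((.5,-.1,.5),(.56,.07,.40),(.60,.14,.30)): print(q,tgt(q,-14.9))
E
```

```text
[ 0.40428822 -0.26430712  0.59470176] [[ 0.014  0.403  0.915]
 [-0.033  0.915 -0.403]
 [-0.999 -0.024  0.026]]
2.025
(0.5, -0.1, 0.5) (array([-8.9,  1.4,  1.5]), array([ 90.6, 191.2,  18.9]))
(0.56, 0.07, 0.4) (array([-8.9,  1.4,  1.5]), array([185.8, 373.4,   2.8]))
(0.6, 0.14, 0.3) (array([-8.9,  1.4,  1.5]), array([284. , 456. ,   8.6]))
```

Call:
{"api": "servo_tool", "payload": {"commands": [[[-9,1.4,1.5,20,55,8,60],[-9,1.4,1.5,45,110,15,60],[-9,1.4,1.5,80,160,15,60],[-9,1.4,1.5,110,210,15,60],[-9,1.4,1.5,140,260,12,60]]]}}

```text
time: 2.65
position: [0.5225, -0.0372, 0.4477]
tool_rot: [0.208, 1.561, -0.208]
ft_force: [-0.4, -0.3, -0.5]
grip_width: 0.691
```

Call:
{"api": "servo_tool", "payload": {"commands": [[[0,0,0,32,45,10,60],[0,0,0,64,90,17,60],[0,0,0,100,135,22,60],[0,0,0,140,180,25,60],[0,0,0,180,210,30,60]]]}}

```text
time: 3.28
position: [0.6059, 0.159, 0.2672]
tool_rot: [0.206, 1.562, -0.205]
ft_force: [-0.3, -0.1, -0.3]
grip_width: 0.69
```

```bash
python3 - <<'E'
from h import *
i,_=grab("wrist","w1")
p,r=pose();print(p,r.as_matrix().round(3)); print(ctrl.get_state()["time"])
print(proj(i,[(.5876,.199,.06),(.6113,.2892,.06),(.5215,-.0492,.06),(.5591,-.2948,.253)]))
E
```

```text
[0.60382975 0.16261574 0.26018424] [[-0.01   0.255  0.967]
 [ 0.     0.967 -0.255]
 [-1.    -0.002 -0.01 ]]
3.325
[[258.79500729 162.87936869]
 [256.74655422  79.99027931]
 [263.01626642 339.71457089]
 [343.95465758 611.68506295]]
```

View pics/w1.png

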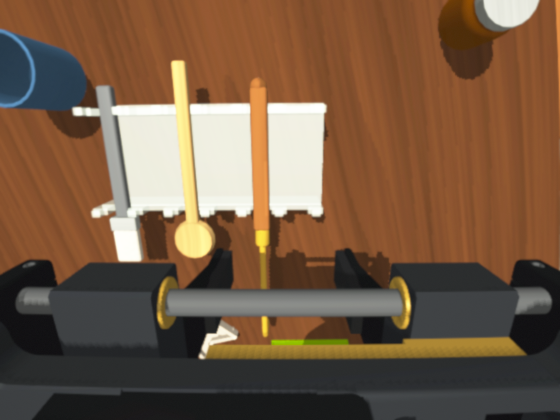

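The wrist view shows the knob at (258,80), the ferrule at (262,231)-(263,245), the hook end at (265,336), and the plates at rows 103-112 and 206-213. The predictions were within about 3 px. I'll refine laterally and in height.

```bash
python3 - <<'E'
from h import *
np.set_printoptions(precision=4,suppress=True)
iw,W=load("w1"); it,_=load("top0"); is_,_=load("scene0")
h=cv2.cvtColor(W,cv2.COLOR_RGB2HSV); x0=235;y0=80
m=cv2.inRange(h[y0:230,x0:285],(5,190,120),(14,255,255)); 
def rowc(a,b):
    p=[np.flatnonzero(m[r]).mean() for r in range(a-y0,b-y0)]; return np.mean(p)+x0, (a+b-1)/2, np.mean([(m[r]>0).sum() for r in range(a-y0,b-y0)])
A=rowc(116,126);B=rowc(190,200);print(A,B)
a=plane(iw,A[:2],.07);b=plane(iw,B[:2],.07);d=(b-a)/np.linalg.norm(b-a);print(a,b,"yaw",np.degrees(np.arctan2(d[1],d[0])))
pts={"knob":(258,79),"fer0":(262,230.5),"fer1":(263,245),"hookend":(265,337)}
top={"knob":(185,186.2),"fer0":(233.8,198.5),"fer1":(240,200),"hookend":(281.2,211.2)}
for k,v in pts.items(): print(k,"tri w-top",*tri(iw,v,it,top[k]),"plane",plane(iw,v,.06))
# rack plates' tops along pole line, z=.08
for v in((260,103),(260,112),(260,206),(260,213)): print("plate",v,plane(iw,v,.08))
u=np.array([-.2565,-.9665])
for x,ref in((-96,"knob"),(85,"fer0"),(107,"fer1"),(260,"hookend")):
    print(ref,"mid->",plane(iw,pts[ref],.06)[:2]-u*x/1000)
E
```

```text
(np.float64(nan), 120.5, np.float64(0.0)) (np.float64(nan), 194.5, np.float64(0.0))
[nan nan nan] [nan nan nan] yaw nan
knob tri w-top [0.6129 0.2899 0.0523] 0.0022363792363369766 plane [0.613  0.2898 0.06  ]
fer0 tri w-top [0.5665 0.1142 0.0578] 0.0012744197830541746 plane [0.5673 0.1145 0.06  ]
fer1 tri w-top [0.5616 0.0928 0.0541] 0.0009427604870657742 plane [0.563  0.0947 0.06  ]
hookend tri w-top [ 0.5218 -0.0524  0.0498] 0.002378643743453702 plane [ 0.5256 -0.0453  0.06  ]
plate (260, 103) [0.6091 0.2629 0.08  ]
plate (260, 112) [0.6065 0.2539 0.08  ]
plate (260, 206) [0.5769 0.1515 0.08  ]
plate (260, 213) [0.5745 0.1431 0.08  ]
knob mid-> [0.5883 0.197 ]
fer0 mid-> [0.5891 0.1966]
fer1 mid-> [0.5904 0.1982]
hookend mid-> [0.5923 0.206 ]<stdin>:7: RuntimeWarning: Mean of empty slice.
  ret = ret.dtype.type(ret / rcount)
```

```bash
python3 - <<'E'
from h import *
print(tgt((.5807,.167,.120),-14.6),tgt((.5807,.167,.041),-14.6))
E
```

```text
(array([-0.2, -0.5,  0.1]), array([140.4,  -1.3, -22.1])) (array([-0.2, -0.5,  0.1]), array([219.4,  -1.1, -21.4]))
```

Call:
{"api": "servo_tool", "payload": {"commands": [[[-0.2,-0.5,0.1,50,-1,-15,60],[-0.2,-0.5,0.1,100,-1,-22,60],[-0.2,-0.5,0.1,140,-1,-22,60],[-0.2,-0.5,0.1,140,-1,-22,60]]]}}

```text
time: 3.82
position: [0.5816, 0.1599, 0.1255]
tool_rot: [0.203, 1.559, -0.207]
ft_force: [0.3, 0.0, 0.2]
grip_width: 0.693
```

```bash
python3 - <<'E'
from h import *
i,W=grab("wrist","w2"); p,r=pose(); print(p,tgt((.5807,.167,.041),-14.6), ctrl.get_state()["time"])
print(proj(i,[(.5885,.197,.06),(.5807,.167,.06),(.613,.2898,.06)]))
E
```

```text
[0.58375304 0.16045174 0.12835985] (array([-0.4,  0.4,  0. ]), array([87.3,  5.5, -5.2])) 3.875
[[276.99166866 180.80235198]
 [277.4214103  219.77677031]
 [276.03543163  39.91177277]]
```

View pics/w2.png

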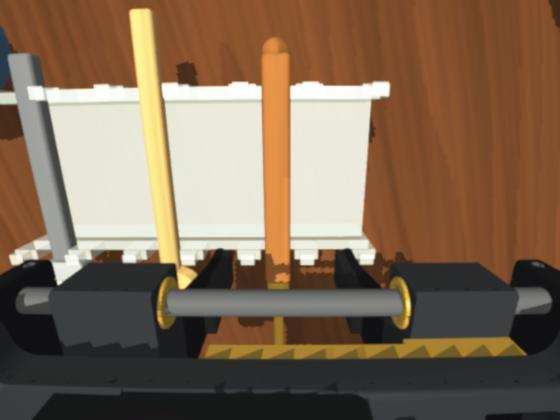

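The knob is at (275,40) as predicted, and the pole is vertical in the picture and centred between the fingers. Descending.

Call:
{"api": "servo_tool", "payload": {"commands": [[[-0.4,0.4,0,30,5,-5,60],[-0.4,0.4,0,60,5,-5,60],[-0.4,0.4,0,87,5,-5,60],[-0.4,0.4,0,87,5,-5,60],[-0.4,0.4,0,87,5,-5,60]]]}}

```text
time: 4.5
position: [0.5836, 0.1675, 0.0446]
tool_rot: [0.202, 1.556, -0.197]
ft_force: [-0.2, -0.0, 0.1]
grip_width: 0.693
```

```bash
python3 - <<'E'
from h import *
print(pose()[0],tgt((.5807,.167,.041),-14.6), ctrl.get_state()["time"])
E
```

```text
[0.5836428  0.16749112 0.04462136] (array([ 0. ,  0.3, -0.2]), array([ 3.6, -1.2, -2.7])) 4.5
```

Call:
{"api": "servo_tool", "payload": {"commands": [[[0,0.3,-0.2,3,-1,-2,60],[0,0.3,-0.2,3,-1,-2,30],[0,0.3,-0.2,3,-1,-2,5],[0,0.3,-0.2,3,-1,-2,5],[0,0.3,-0.2,3,-1,-2,5]]], "newtons": 60}}

```text
time: 5.12
position: [0.5796, 0.1665, 0.0391]
tool_rot: [0.199, 1.566, -0.201]
ft_force: [0.4, -0.2, 0.2]
grip_width: 0.322
```

```bash
python3 - <<'E'
from h import *
s=ctrl.get_state();print(s["position"],s["tool_rot"],s["grip_width"]*87,s["ft_force"],s["time"])
E
```

```text
[0.57957491 0.1664932  0.03905031] [ 0.19862471  1.5655695  -0.20087695] 28.019429485187175 [ 0.35194394 -0.18316462  0.21245026] 5.125
```

Still closing; holding a bit longer.

Call:
{"api": "servo_tool", "payload": {"commands": [[[0,0,0,0,0,0,5],[0,0,0,0,0,0,5],[0,0,0,0,0,0,5]]]}}

```text
time: 5.5
position: [0.5794, 0.1666, 0.039]
tool_rot: [0.199, 1.566, -0.201]
ft_force: [-1.2, -0.1, -0.4]
grip_width: 0.222
```

```bash
python3 - <<'E'
from h import *
s=ctrl.get_state();print(s["position"],R.from_rotvec(s["tool_rot"]).as_matrix().round(4),s["grip_width"]*87,s["ft_force"],s["time"])
E
```

```text
[0.57943656 0.16656166 0.03900266] [[-4.400e-03  2.515e-01  9.678e-01]
 [-9.000e-04  9.678e-01 -2.515e-01]
 [-1.000e+00 -2.000e-03 -4.100e-03]] 19.30704366226117 [-1.2228363  -0.10458946 -0.40923918] 5.5
```

Gripped at 19.3 mm, with the grasp pose recorded. Lifting straight up.

Call:
{"api": "servo_tool", "payload": {"commands": [[[0,0,0,-25,0,0,5],[0,0,0,-70,0,0,5],[0,0,0,-130,0,0,5],[0,0,0,-190,0,0,5],[0,0,0,-250,0,0,5]]]}}

```text
time: 6.12
position: [0.5803, 0.1666, 0.2907]
tool_rot: [0.199, 1.566, -0.201]
ft_force: [1.4, 0.2, -1.4]
grip_width: 0.22
```

Call:
{"api": "servo_tool", "payload": {"commands": [[[0,0,0,-40,0,0,5],[0,0,0,-60,0,0,5],[0,0,0,-60,0,0,5]]]}}

```text
time: 6.5
position: [0.5815, 0.1669, 0.3506]
tool_rot: [0.2, 1.563, -0.2]
ft_force: [-0.3, -0.6, -1.1]
grip_width: 0.222
```

```bash
python3 - <<'E'
from h import *
it,T=grab("top","top1"); is_,S=grab("scene","scene1")
p,r=pose();s=ctrl.get_state();print(p,r.as_matrix().round(3),s["grip_width"]*87,s["ft_force"],s["time"])
M=r.as_matrix(); g=p-M[:,0]*.019; px=-M[:,1]; up=-M[:,0]; mid=g-px*.031
X=np.array([mid-.096*px,mid+.107*px,mid+.26*px,mid+.25*px-.034*up]); print(X.round(4))
pt,ps=proj(it,X),proj(is_,X); print(pt.round(1),ps.round(1))
def c(im,x,y,w,h,s,pts):
    o=cv2.resize(im[y:y+h,x:x+w,::-1],(w*s,h*s),interpolation=cv2.INTER_CUBIC)
    for q in pts: cv2.circle(o,tuple(((q-[x,y]+.5)*s).astype(int)),3,(255,0,0),1)
    return o
a=c(T,230,160,160,75,4,pt); b=c(S,170,170,160,75,4,ps); cv2.imwrite("pics/c1.png",np.vstack([a,b]))
E
```

```text
[0.58047542 0.16668784 0.34765143] [[-0.006  0.252  0.968]
 [-0.001  0.968 -0.252]
 [-1.    -0.003 -0.005]] 19.132183935814737 [-0.09400328 -0.43722044 -1.19161815] 6.6
[[ 0.6125  0.2896  0.3663]
 [ 0.5615  0.0932  0.3669]
 [ 0.523  -0.0549  0.3673]
 [ 0.5253 -0.0453  0.3333]]
[[163.  161.3]
 [230.6 177.9]
 [282.2 190.6]
 [278.9 192.4]] [[418.8 147.3]
 [338.9 159. ]
 [277.5 168.1]
 [281.3 172.7]]
```

View pics/c1.png

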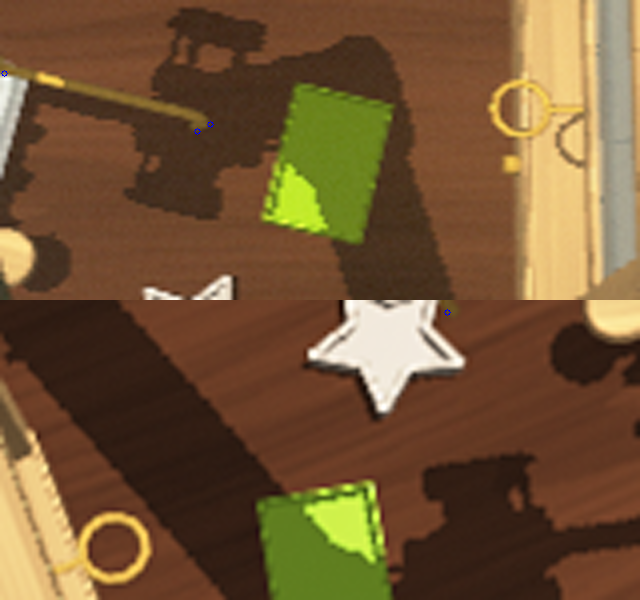

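The top view shows the hook end where it is predicted, at (282,190), so the pole is level and as expected in the grip. The ring centre is at (359.6,186.9) in top and (198.4,231.6) in scene. Moving to just above the eye.

Call:
{"api": "servo_tool", "payload": {"commands": [[[-2,0,0,0,-40,6,5],[-5,0,0,0,-90,14,5],[-8,0,0,0,-140,25,5],[-11,0,0,0,-185,34,5],[-13.4,0,0,0,-215,40,5]]]}}

```text
time: 7.22
position: [0.5643, -0.0543, 0.3473]
tool_rot: [0.016, 1.578, -0.019]
ft_force: [0.5, -0.7, -1.3]
grip_width: 0.222
```

Call:
{"api": "servo_tool", "payload": {"commands": [[[0,0,0,0,-10,0,5],[0,0,0,0,-18,0,5],[0,0,0,0,-18,0,5]]]}}

```text
time: 7.6
position: [0.5652, -0.0684, 0.3488]
tool_rot: [0.015, 1.576, -0.016]
ft_force: [0.0, 0.4, -0.9]
grip_width: 0.223
```

```bash
cat >> h.py <<'E'
def see(tag,bt=(325,165,60,50),bs=(170,190,80,66),s=6):
    it,T=grab("top","top"+tag); is_,S=grab("scene","scene"+tag); grab("wrist","w"+tag)
    p,r=pose();st=ctrl.get_state();print("TCP",p.round(4),"F",st["ft_force"].round(2),"g",st["grip_width"]*87,"t",st["time"])
    M=r.as_matrix(); g=p-M[:,0]*.019; px=-M[:,1]; up=-M[:,0]; mid=g-px*.031; print("px",px.round(4),"up",up.round(4))
    X=np.array([mid+.2*px,mid+.25*px,mid+.25*px-.034*up]); print("tip",X[2].round(4))
    o=[]
    for i,im,(x,y,w,h) in((it,T,bt),(is_,S,bs)):
        q=proj(i,X); print(q.round(1).tolist())
        c=cv2.resize(im[y:y+h,x:x+w,::-1],(w*s,h*s),interpolation=cv2.INTER_CUBIC)
        for k,u in enumerate(q): cv2.circle(c,tuple(((u-[x,y]+.5)*s).astype(int)),4,[(255,0,0),(0,255,0),(0,0,255)][k],1)
        o.append(cv2.copyMakeBorder(c,0,max(0,400-h*s),0,0,cv2.BORDER_CONSTANT))
    hh=max(c.shape[0] for c in o); o=[cv2.copyMakeBorder(c,0,hh-c.shape[0],0,0,cv2.BORDER_CONSTANT) for c in o]
    cv2.imwrite(f"pics/see{tag}.png",np.hstack(o)); return X
E
python3 - <<'E'
from h import *
see("2",bt=(330,165,60,60),bs=(175,200,70,60))
E
```

```text
TCP [ 0.5653 -0.0678  0.3491] F [ 0.17  0.45 -0.4 ] g 19.213584339917556 t 7.75
px [-1.840e-02 -9.998e-01  5.000e-04] up [4.4e-03 4.0e-04 1.0e+00]
tip [ 0.5612 -0.2868  0.3342]
[[345.4, 176.7], [362.8, 176.9], [360.8, 179.8]]
[[214.0, 210.5], [194.2, 218.3], [196.3, 222.4]]
```

View pics/see2.png

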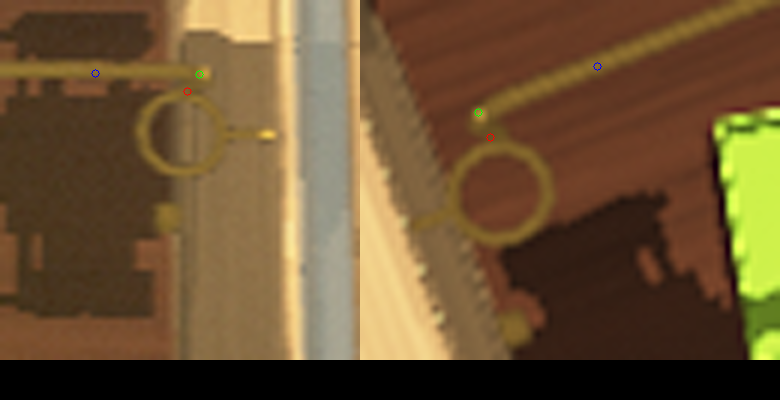

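```bash
python3 - <<'E'
from h import *
it,_=load("top2"); is_,_=load("scene2")
for a,b in(((359.9,186.9),(198.25,231.6)),((359.9,187.2),(198.2,232.2)),((359.9,187.2),(198.2,232.7))): print(tri(it,a,is_,b))
for z in(.25,.26,.27): print(z,plane(it,(359.9,187.2),z),plane(is_,(198.2,232.2),z))
# ring size check: outside 48 -> px dia top 90/6
for z in(.25,.287):
    q=proj(it,[(.56,-.295-.021,z),(.56,-.295+.021,z)]);print(z,np.ptp(q[:,0])*6)
    q=proj(is_,[(.56-.021,-.295,z),(.56+.021,-.295,z)]);print(z,np.linalg.norm(q[0]-q[1])*6)
E
```

```text
(array([ 0.55886314, -0.29506751,  0.25459968]), np.float64(0.0036836571168108647))
(array([ 0.55892209, -0.29584576,  0.25019028]), np.float64(0.003562970486007054))
(array([ 0.55945172, -0.29632719,  0.24784498]), np.float64(0.00340184111759944))
0.25 [ 0.55857582 -0.29762807  0.25      ] [ 0.55935862 -0.29412909  0.25      ]
0.26 [ 0.55624051 -0.29591225  0.26      ] [ 0.56253966 -0.29381351  0.26      ]
0.27 [ 0.55390519 -0.29419643  0.27      ] [ 0.56572071 -0.29349794  0.27      ]
0.25 80.74855210817361
0.25 93.04102982653505
0.287 82.78116328648798
0.287 95.40296968826124
```

The pole is in line, and the refined eye is (0.559, -0.296, 0.251). Aligning, and descending until the tip is just above the ring.

Call:
{"api": "servo_tool", "payload": {"commands": [[[0,0,0,20,-7,-2,5],[0,0,0,40,-7,-2,5],[0,0,0,60,-7,-2,5],[0,0,0,72,-7,-2,5],[0,0,0,72,-7,-2,5]]]}}

```text
time: 8.38
position: [0.5623, -0.0757, 0.2765]
tool_rot: [0.015, 1.577, -0.016]
ft_force: [0.7, -0.4, -0.3]
grip_width: 0.223
```

```bash
python3 - <<'E'
from h import *
see("3",bt=(330,165,60,60),bs=(175,200,70,60))
E
```

```text
TCP [ 0.5632 -0.0763  0.2783] F [-0.06  0.86 -0.73] g 19.25271311547732 t 8.525
px [-0.0202 -0.9998  0.001 ] up [2.6e-03 9.0e-04 1.0e+00]
tip [ 0.5588 -0.2952  0.2635]
[[345.1, 183.3], [361.6, 183.5], [359.8, 186.2]]
[[213.8, 219.7], [195.0, 227.1], [197.0, 230.7]]
```

View pics/see3.png

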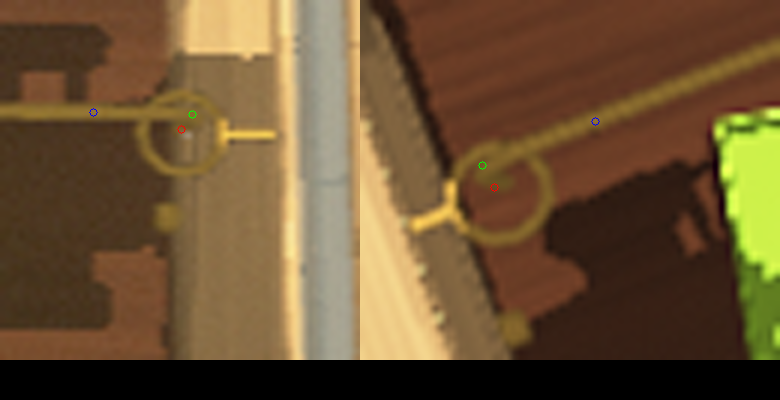

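In both views the tip hangs centred over the ring: top (186,133) against the ring centre (182,134) in crop pixels. Lowering it in.

Call:
{"api": "servo_tool", "payload": {"commands": [[[0,0,0,9,0,0,5],[0,0,0,18,0,0,5],[0,0,0,26,0,0,5],[0,0,0,32,0,0,5],[0,0,0,36,0,0,5]]]}}

```text
time: 9.15
position: [0.5624, -0.0764, 0.2408]
tool_rot: [0.015, 1.575, -0.017]
ft_force: [0.4, 0.1, -1.2]
grip_width: 0.226
```

Call:
{"api": "servo_tool", "payload": {"commands": [[[0,0,0,4,0,0,5],[0,0,0,8,0,0,5],[0,0,0,13,0,0,5],[0,0,0,18,0,0,5],[0,0,0,23,0,0,5]]]}}

```text
time: 9.78
position: [0.5625, -0.0765, 0.2181]
tool_rot: [0.015, 1.574, -0.017]
ft_force: [-0.1, -0.1, 0.8]
grip_width: 0.224
```

```bash
python3 - <<'E'
from h import *
see("4",bt=(330,165,60,60),bs=(175,200,70,60))
E
```

```text
TCP [ 0.5623 -0.0764  0.2179] F [0.38 0.46 0.58] g 19.4473810029807 t 9.925
px [-0.0203 -0.9998  0.001 ] up [4.6e-03 9.0e-04 1.0e+00]
tip [ 0.5578 -0.2954  0.2032]
[[342.6, 188.1], [358.5, 188.3], [356.8, 190.8]]
[[216.2, 226.2], [198.3, 233.2], [200.1, 236.6]]
```

View pics/see4.png

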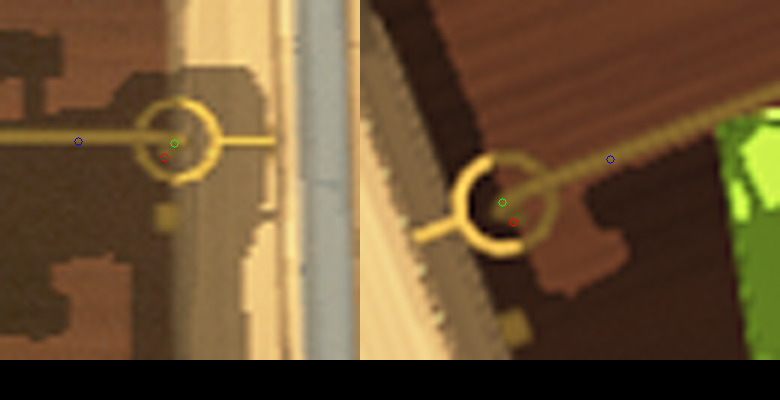

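The hook is through the ring and the sash is following: the ring has moved down in both views, with about 1.7 N on the tool and a small nose-up lag. Drawing down at about 50 mm/s.

Call:
{"api": "servo_tool", "payload": {"commands": [[[0,0,0,6,0,0,5],[0,0,0,12,0,0,5],[0,0,0,18,0,0,5],[0,0,0,24,0,0,5],[0,0,0,30,0,0,5]]]}}

```text
time: 10.55
position: [0.5623, -0.0765, 0.1879]
tool_rot: [0.015, 1.575, -0.017]
ft_force: [-1.0, -0.1, 0.3]
grip_width: 0.223
```

Call:
{"api": "servo_tool", "payload": {"commands": [[[0,0,0,6,0,0,5],[0,0,0,12,0,0,5],[0,0,0,18,0,0,5],[0,0,0,24,0,0,5],[0,0,0,30,0,0,5]]]}}

```text
time: 11.18
position: [0.5622, -0.0764, 0.1579]
tool_rot: [0.015, 1.575, -0.017]
ft_force: [0.1, 0.4, 1.4]
grip_width: 0.227
```

```bash
python3 - <<'E'
from h import *
X=see("5",bt=(330,165,60,60),bs=(175,200,70,60))
# shank rows in top at columns 335..350: brass profile (column-wise) vs predicted
for n,cols in(("top2",(336,350)),("top3",(336,350)),("top4",(332,346)),("top5",(330,344))):
    i,im=load(n); h=cv2.cvtColor(im,cv2.COLOR_RGB2HSV).astype(int)
    for c in cols:
        col=im[165:230,c].astype(int); f=(col[:,0]+col[:,1])/2-col[:,2]; k=f.argmax(); w=f[max(k-3,0):k+4]-np.median(f); w=w.clip(0); print(n,c,(np.arange(max(k-3,0),max(k-3,0)+len(w))*w).sum()/w.sum()+165, f[k]-np.median(f))
E
```

```text
TCP [ 0.562  -0.0764  0.1578] F [-0.46 -0.6   0.1 ] g 19.436491074222012 t 11.325
px [-2.040e-02 -9.998e-01  9.000e-04] up [4.8e-03 8.0e-04 1.0e+00]
tip [ 0.5574 -0.2954  0.143 ]
[[340.3, 192.4], [355.6, 192.6], [354.0, 194.9]]
[[218.6, 232.2], [201.4, 239.0], [203.1, 242.1]]
top2 336 176.51503759398497 45.0
top2 350 176.2403846153846 47.5
top3 336 182.81724137931036 46.0
top3 350 183.01680672268907 29.0
top4 332 186.64406779661016 44.0
top4 346 187.40384615384616 31.0
top5 330 191.35802469135803 38.5
top5 344 191.44761904761904 29.0
```

The lag is small and steady (about 8 mm at the shank). Continuing.

Call:
{"api": "servo_tool", "payload": {"commands": [[[0,0,0,6,0,0,5],[0,0,0,12,0,0,5],[0,0,0,18,0,0,5],[0,0,0,24,0,0,5],[0,0,0,30,0,0,5]]]}}

```text
time: 11.95
position: [0.5621, -0.0765, 0.1279]
tool_rot: [0.015, 1.575, -0.017]
ft_force: [-0.6, 1.0, 2.1]
grip_width: 0.223
```

Call:
{"api": "servo_tool", "payload": {"commands": [[[0,0,0,6,0,0,5],[0,0,0,12,0,0,5],[0,0,0,18,0,0,5],[0,0,0,24,0,0,5],[0,0,0,30,0,0,5]]]}}

```text
time: 12.58
position: [0.562, -0.0765, 0.098]
tool_rot: [0.015, 1.575, -0.017]
ft_force: [-0.0, 0.0, 1.9]
grip_width: 0.222
```

Call:
{"api": "servo_tool", "payload": {"commands": [[[0,0,0,3,0,0,5],[0,0,0,6,0,0,5],[0,0,0,9,0,0,5],[0,0,0,12,0,0,5],[0,0,0,15,0,0,5]]]}}

```text
time: 13.2
position: [0.5619, -0.0765, 0.0832]
tool_rot: [0.015, 1.575, -0.017]
ft_force: [0.7, 0.7, 1.8]
grip_width: 0.224
```

```bash
cat >> h.py <<'E'
def shank(n):
    i,im=load(n)
    for c in (326,334,342):
        col=im[165:230,c].astype(int); f=(col[:,0]+col[:,1])/2-col[:,2]; k=f.argmax(); a=max(k-3,0); w=(f[a:k+4]-np.median(f)).clip(0); print(n,c,((np.arange(len(w))+a)*w).sum()/w.sum()+165)
E
python3 - <<'E'
from h import *
X=see("6",bt=(325,165,70,65),bs=(180,205,60,65)); shank("top6")
E
```

```text
TCP [ 0.5617 -0.0765  0.0831] F [0.14 0.91 1.43] g 19.321670259383954 t 13.35
px [-2.030e-02 -9.998e-01  9.000e-04] up [4.5e-03 8.0e-04 1.0e+00]
tip [ 0.5572 -0.2954  0.0683]
[[337.7, 197.2], [352.3, 197.4], [350.8, 199.5]]
[[221.3, 239.1], [205.0, 245.6], [206.5, 248.4]]
top6 326 188.7152466367713
top6 334 196.4322033898305
top6 342 196.3960396039604
```

Call:
{"api": "servo_tool", "payload": {"commands": [[[0,0,0,2,0,0,5],[0,0,0,4,0,0,5],[0,0,0,6,0,0,5],[0,0,0,8,0,0,5],[0,0,0,9,0,0,5]]]}}

```text
time: 13.98
position: [0.5618, -0.0765, 0.0741]
tool_rot: [0.015, 1.575, -0.017]
ft_force: [0.2, -0.0, 0.9]
grip_width: 0.223
```

Call:
{"api": "servo_tool", "payload": {"commands": [[[0,0,0,2,0,0,5],[0,0,0,4,0,0,5],[0,0,0,5,0,0,5],[0,0,0,6,0,0,5]]]}}

```text
time: 14.48
position: [0.5618, -0.0766, 0.0683]
tool_rot: [0.015, 1.575, -0.017]
ft_force: [0.6, 0.9, 1.4]
grip_width: 0.222
```

```bash
python3 - <<'E'
from h import *
X=see("7",bt=(325,165,70,65),bs=(180,205,60,65)); shank("top7")
E
```

```text
TCP [ 0.5618 -0.0766  0.0683] F [0.33 0.26 0.39] g 19.483834801763326 t 14.625
px [-0.0204 -0.9998  0.001 ] up [4.2e-03 9.0e-04 1.0e+00]
tip [ 0.5572 -0.2955  0.0535]
[[337.2, 198.1], [351.7, 198.3], [350.3, 200.3]]
[[221.8, 240.4], [205.6, 246.9], [207.1, 249.6]]
top7 326 188.76116071428572
top7 334 196.89915966386553
top7 342 197.06511627906977
```

View pics/see7.png

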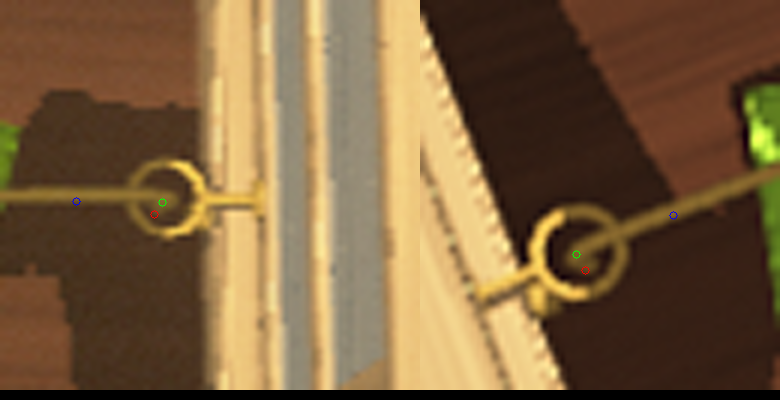

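```bash
python3 - <<'E'
from h import *
it,_=load("top7"); is_,_=load("scene7")
print(tri(it,(352.6,197.75),is_,(205.9,246.75)))
for z in(.25,.11,.1,.092): print(z,proj(it,[(.559,-.296,z)]),proj(is_,[(.559,-.296,z)]))
E
```

```text
(array([ 0.55851809, -0.29621103,  0.0931398 ]), np.float64(0.003534457102711125))
0.25 [[359.37292952 187.07135395]] [[197.47368549 232.35868461]]
0.11 [[352.7496607  196.47734224]] [[204.64133145 245.53037292]]
0.1 [[352.31941973 197.08835209]] [[205.10247738 246.37756159]]
0.092 [[351.97894991 197.57187332]] [[205.46702114 247.04725822]]
```

The ring triangulates at 0.093 m, which is practically shut. Pressing a few mm more to confirm the stop.

Call:
{"api": "servo_tool", "payload": {"commands": [[[0,0,0,1.5,0,0,5],[0,0,0,3,0,0,5],[0,0,0,4.5,0,0,5],[0,0,0,6,0,0,5]]]}}

```text
time: 15.12
position: [0.5617, -0.0768, 0.0622]
tool_rot: [0.015, 1.575, -0.017]
ft_force: [0.2, -0.7, 2.0]
grip_width: 0.224
```

```bash
python3 - <<'E'
from h import *
X=see("8",bt=(325,165,70,65),bs=(180,205,60,65)); shank("top8")
a=load("top7")[1].astype(float).mean(2);b=load("top8")[1].astype(float).mean(2)
A=load("scene7")[1].astype(float).mean(2);B=load("scene8")[1].astype(float).mean(2)
print(cv2.phaseCorrelate(a[188:208,345:372].copy(),b[188:208,345:372].copy()),cv2.phaseCorrelate(A[236:262,195:218].copy(),B[236:262,195:218].copy()))
A=load("scene6")[1].astype(float).mean(2);a=load("top6")[1].astype(float).mean(2)
B=load("scene7")[1].astype(float).mean(2);b=load("top7")[1].astype(float).mean(2)
print("6-7",cv2.phaseCorrelate(a[188:208,345:372].copy(),b[188:208,345:372].copy()),cv2.phaseCorrelate(A[236:262,195:218].copy(),B[236:262,195:218].copy()))
E
```

```text
TCP [ 0.5617 -0.0768  0.0622] F [-0.39  0.15  1.78] g 19.260922459239257 t 15.275
px [-0.0205 -0.9998  0.0012] up [0.0043 0.0011 1.    ]
tip [ 0.5571 -0.2958  0.0475]
[[337.0, 198.5], [351.5, 198.7], [350.1, 200.7]]
[[221.9, 241.0], [205.8, 247.4], [207.3, 250.1]]
top8 326 188.76334106728538
top8 334 197.2135922330097
top8 342 197.0
((0.4697013908169261, -0.026067218311451867), 1.007548999722432) ((0.1028721497557541, 0.4095578396084818), 1.0009177842199932)
6-7 ((-0.0540572520704945, 0.6844144547203861), 1.093576712494203) ((0.6102062378678657, 1.0817717144372345), 1.0932756600349474)
```

Call:
{"api": "servo_tool", "payload": {"commands": [[[0,0,0,1.5,0,0,5],[0,0,0,3,0,0,5],[0,0,0,4.5,0,0,5],[0,0,0,6,0,0,5],[0,0,0,7.5,0,0,5]]]}}

```text
time: 15.9
position: [0.5617, -0.0767, 0.0547]
tool_rot: [0.015, 1.575, -0.017]
ft_force: [-0.5, -2.1, 2.0]
grip_width: 0.22
```

```bash
python3 - <<'E'
from h import *
X=see("9",bt=(325,165,70,65),bs=(180,205,60,65)); shank("top9")
# ring gold mask centroid, bounding box per picture
for n in "6789":
    for v,(x,y,w,h) in(("top",(345,186,20,24)),("scene",(195,234,22,30))):
        im=load(v+n)[1].astype(int)[y:y+h,x:x+w]; f=((im[:,:,0]+im[:,:,1])/2-im[:,:,2]-45).clip(0,60)
        print(n,v,"bright",f.sum(),"cent",((f*np.arange(h)[:,None]).sum()/f.sum()+y).round(2),((f*np.arange(w)).sum()/f.sum()+x).round(2),end=" | ")
    print(load("top"+n)[0]["pose"][2,3])
for p,q in(("8","9"),("7","9")):
  for v,(x,y,w,h) in(("top",(346,188,18,20)),("scene",(194,236,24,26))):
    a=load(v+p)[1];b=load(v+q)[1]; t=a[y:y+h,x:x+w]; s=b[y-4:y+h+4,x-4:x+w+4]
    m=cv2.matchTemplate(cv2.resize(s,None,fx=8,fy=8,interpolation=cv2.INTER_CUBIC),cv2.resize(t,None,fx=8,fy=8,interpolation=cv2.INTER_CUBIC),cv2.TM_CCOEFF_NORMED)
    _,mx,_,l=cv2.minMaxLoc(m); print(p,q,v,mx,l[0]/8-4,l[1]/8-4)
E
```

```text
TCP [ 0.5616 -0.0766  0.0547] F [ 0.53 -1.09  1.27] g 19.439860254449908 t 16.05
px [-0.0205 -0.9998  0.0011] up [0.0044 0.001  1.    ]
tip [ 0.5571 -0.2956  0.0399]
[[336.8, 199.0], [351.1, 199.1], [349.8, 201.1]]
[[222.2, 241.6], [206.2, 247.9], [207.6, 250.6]]
top9 326 188.7308584686775
top9 334 197.33695652173913
top9 342 197.14754098360658
6 top bright 8213.0 cent 197.16 358.7 | 6 scene bright 7244.0 cent 250.09 201.24 | 1.6902640696626836
7 top bright 8601.5 cent 197.45 358.71 | 7 scene bright 7974.5 cent 250.85 201.34 | 1.6902640696626836
8 top bright 8776.0 cent 197.48 358.64 | 8 scene bright 8460.5 cent 250.68 201.58 | 1.6902640696626836
9 top bright 9109.5 cent 197.39 358.42 | 9 scene bright 8870.5 cent 250.36 201.77 | 1.6902640696626836
8 9 top 0.9853822588920593 0.0 0.0
8 9 scene 0.989329993724823 0.0 0.0
7 9 top 0.9795729517936707 0.0 0.0
7 9 scene 0.9746880531311035 0.0 0.0
```

The ring didn't move during the last 13 mm of tool travel, and it sits at 0.093 m where shut is 0.092. So the sash is on its stop, and the pole has turned about 7° nose-up in the pads. Unhooking straight up.

Call:
{"api": "servo_tool", "payload": {"commands": [[[0,0,0,-8,0,0,5],[0,0,0,-18,0,0,5],[0,0,0,-30,0,0,5],[0,0,0,-42,0,0,5],[0,0,0,-55,0,0,5]]]}}

```text
time: 16.68
position: [0.562, -0.0764, 0.1108]
tool_rot: [0.015, 1.575, -0.017]
ft_force: [-0.3, -1.2, -0.5]
grip_width: 0.221
```

Call:
{"api": "servo_tool", "payload": {"commands": [[[0,0,0,-20,0,0,5],[0,0,0,-50,0,0,5],[0,0,0,-70,0,0,5],[0,0,0,-70,0,0,5]]]}}

```text
time: 17.18
position: [0.5635, -0.0766, 0.1821]
tool_rot: [0.016, 1.571, -0.017]
ft_force: [0.2, -0.5, -1.7]
grip_width: 0.216
```

```bash
python3 - <<'E'
from h import *
X=see("10",bt=(325,165,70,65),bs=(180,205,60,65))
E
```

```text
TCP [ 0.5616 -0.0763  0.1789] F [ 0.43 -0.56 -1.93] g 19.520869857340486 t 17.325
px [-2.040e-02 -9.998e-01  8.000e-04] up [5.8e-03 7.0e-04 1.0e+00]
tip [ 0.557  -0.2953  0.1641]
[[341.1, 191.1], [356.6, 191.3], [355.0, 193.6]]
[[217.8, 230.0], [200.3, 236.9], [202.0, 240.0]]
```

View pics/see10.png

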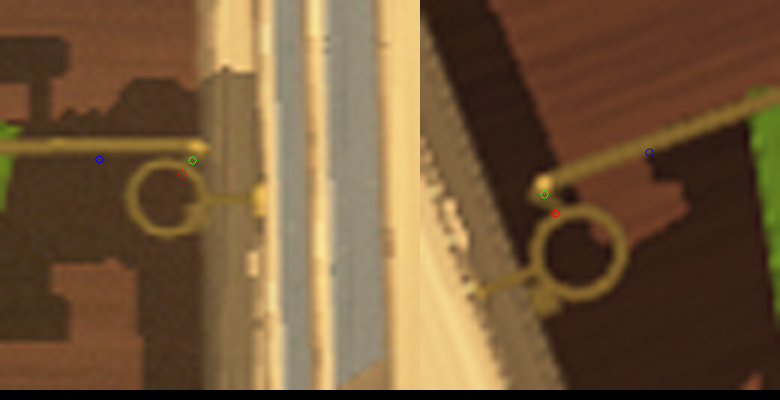

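Unhooked: the ring stayed at (168,198) in the crop, same as before, and the pole is free with its nose about 7.5° up. I'll carry it back above the slot, pitching the tool to bring the pole level.

```bash
cat >> h.py <<'E'
G=np.array([.5795,.1666,.058]); RG=np.array([[-.0044,.2515,.9678],[-.0009,.9678,-.2515],[-1,-.002,-.0041]])
def back(dz,th,dxy=(0,0)):
    Rt=R.from_matrix(RG)*R.from_rotvec([0,0,th],degrees=True); p,r=pose()
    P=G+[dxy[0],dxy[1],dz]+.019*Rt.apply([1,0,0])
    return (r.inv()*Rt).as_rotvec(degrees=True).round(2),(r.inv().apply(P-p)*1000).round(1),P.round(4)
E
python3 - <<'E'
from h import *
print(back(.16,7.5))
E
```

```text
(array([13.37, -0.96,  7.47]), array([-20.6, 245.6,  13.4]), array([0.58  , 0.169 , 0.1992]))
```

Call:
{"api": "servo_tool", "payload": {"commands": [[[0,0,1,-10,40,2,5],[3,0,2.5,-20,90,5,5],[6,-0.5,4,-20,140,8,5],[9,-0.8,6,-20,190,11,5],[13.4,-1,7.5,-20.6,240,13,5]]]}}

```text
time: 17.95
position: [0.5795, 0.1643, 0.1986]
tool_rot: [0.303, 1.546, -0.101]
ft_force: [-0.4, -0.1, -0.3]
grip_width: 0.225
```

Call:
{"api": "servo_tool", "payload": {"commands": [[[0,0,0,0,5,0,5],[0,0,0,0,5,0,5],[0,0,0,0,5,0,5]]]}}

```text
time: 18.32
position: [0.5816, 0.166, 0.2002]
tool_rot: [0.301, 1.545, -0.101]
ft_force: [-0.6, 0.2, -1.2]
grip_width: 0.22
```

```bash
cat >> h.py <<'E'
def held(tag,th,box=(150,140,150,100),s=5):
    p,r=pose(); Rp=(r*R.from_rotvec([0,0,-th],degrees=True)).as_matrix(); px=-Rp[:,1]; up=-Rp[:,0]
    g=p-r.as_matrix()[:,0]*.019; mid=g-.031*px
    X=np.array([mid+a*px for a in(-.096,.107,.15,.2,.26)]); print("px",px.round(4),"mid",mid.round(4))
    out=[]
    for v in("top","scene"):
        i,im=load(v+tag); q=proj(i,X); print(v,q.round(1).tolist()); out.append((im,q))
    return X,out
E
python3 - <<'E'
from h import *
see("11"); X,o=held("11",7.5)
print(back(.16,7.5),back(0.03,7.5))
# shank row in top at predicted columns
im=o[0][0]
for q in o[0][1][2:]:
    for c in(int(q[0])-2,):
        col=im[170:220,c].astype(int); f=(col[:,0]+col[:,1])/2-col[:,2]; k=f.argmax(); a=max(k-3,0); w=(f[a:k+4]-np.median(f)).clip(0); print(c,((np.arange(len(w))+a)*w).sum()/w.sum()+170,f[k]-np.median(f))
im=o[1][0]
for q in o[1][1][2:]:
    for c in(int(q[0])+3,):
        col=im[150:220,c].astype(int); f=(col[:,0]+col[:,1])/2-col[:,2]; k=f.argmax(); a=max(k-3,0); w=(f[a:k+4]-np.median(f)).clip(0); print("sc",c,((np.arange(len(w))+a)*w).sum()/w.sum()+150,f[k]-np.median(f))
E
```

```text
TCP [0.5817 0.1666 0.2007] F [-0.04  0.71 -0.35] g 19.287090330493875 t 18.475
px [-0.2521 -0.9591 -0.1291] up [-0.0311 -0.1253  0.9916]
tip [ 0.527  -0.0416  0.1575]
[[264.4, 197.7], [279.3, 201.8], [278.1, 203.5]]
[[298.2, 189.1], [280.5, 192.5], [281.9, 196.3]]
px [-0.254  -0.9672  0.0015] mid [0.589  0.1942 0.2195]
top [[175.1, 174.1], [236.3, 189.3], [249.4, 192.5], [264.6, 196.3], [282.9, 200.9]]
scene [[403.5, 170.7], [331.5, 181.4], [316.1, 183.6], [298.1, 186.3], [276.3, 189.5]]
(array([-0.13,  0.15, -0.03]), array([ 1.8,  1.7, -2.2]), array([0.58  , 0.169 , 0.1992])) (array([-0.13,  0.15, -0.03]), array([130.7, -15.1,  -2. ]), array([0.58  , 0.169 , 0.0692]))
247 191.505 25.25
262 195.42163355408388 107.0
280 200.64670658682635 31.5
sc 319 174.86588235294118 49.5
sc 301 186.30084348641049 92.25
sc 279 191.91417910447763 17.75
```

The pole is level within about 1° in both views. Lowering to 30 mm above the slot floors, then re-checking.

Call:
{"api": "servo_tool", "payload": {"commands": [[[-0.1,0.1,0,35,-4,-2,5],[-0.1,0.1,0,75,-9,-2,5],[-0.1,0.1,0,110,-13,-2,5],[-0.1,0.1,0,130,-15,-2,5],[-0.1,0.1,0,130,-15,-2,5]]]}}

```text
time: 19.1
position: [0.5784, 0.1695, 0.0681]
tool_rot: [0.299, 1.55, -0.099]
ft_force: [0.2, 0.3, -0.6]
grip_width: 0.218
```

Call:
{"api": "servo_tool", "payload": {"commands": [[[0,0,0,0,0,0,5],[0,0,0,0,0,0,5]]]}}

```text
time: 19.35
position: [0.5809, 0.1706, 0.0715]
tool_rot: [0.3, 1.544, -0.096]
ft_force: [0.2, -0.8, -0.4]
grip_width: 0.224
```

```bash
python3 - <<'E'
from h import *
see("12"); X,o=held("12",7.5); print(back(.03,7.5),back(0.0,7.5))
# knob position and handle axis in top vs original picture
for n in("0","12"):
    i,im=load("top"+n); 
    for c in(262,270,276):
        col=im[185:220,c].astype(int); f=(col[:,0]+col[:,1])/2-col[:,2]; k=f.argmax(); a=max(k-3,0); w=(f[a:k+4]-np.median(f)).clip(0); print(n,c,((np.arange(len(w))+a)*w).sum()/w.sum()+185)
w=cv2.imread("pics/w12.png"); cv2.imwrite("pics/w12v.png",w)
E
```

```text
TCP [0.5804 0.1706 0.0709] F [-0.37  0.05 -0.06] g 19.542504082896357 t 19.5
px [-0.2483 -0.9599 -0.1303] up [-0.0306 -0.1266  0.9915]
tip [ 0.5264 -0.0377  0.0275]
[[264.6, 205.6], [278.4, 209.3], [277.3, 210.8]]
[[297.3, 203.5], [281.1, 206.7], [282.3, 209.9]]
px [-2.502e-01 -9.682e-01  3.000e-04] mid [0.5875 0.1982 0.0897]
top [[182.1, 184.1], [238.7, 198.0], [250.7, 201.0], [264.8, 204.5], [281.7, 208.6]]
scene [[393.9, 186.3], [327.8, 196.5], [313.7, 198.6], [297.1, 201.2], [277.2, 204.2]]
(array([ 0.09,  0.11, -0.1 ]), array([ 1.5, -1.8,  0.1]), array([0.58  , 0.169 , 0.0692])) (array([ 0.09,  0.11, -0.1 ]), array([31.2, -5.8,  0.2]), array([0.58  , 0.169 , 0.0392]))
0 262 205.48048048048048
0 270 207.4984984984985
0 276 208.742774566474
12 262 203.4203233256351
12 270 205.5719298245614
12 276 207.2135593220339
```

View pics/w12v.png

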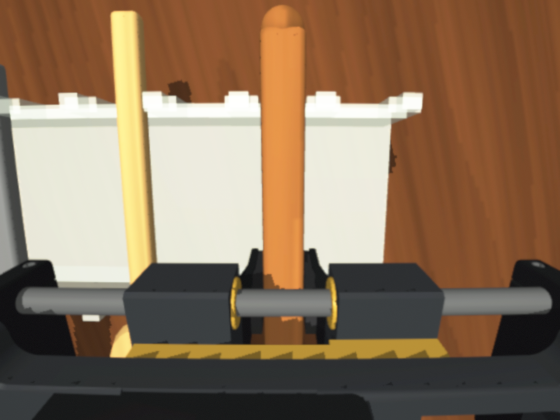

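The pole is over its slot: it is at column 283, between the teeth at 238 and 327 (middle 282.5). Lowering slowly.

Call:
{"api": "servo_tool", "payload": {"commands": [[[0.1,0.1,-0.1,8,-3,0,5],[0.1,0.1,-0.1,16,-4,0,5],[0.1,0.1,-0.1,24,-5,0,5],[0.1,0.1,-0.1,29,-6,0,5],[0.1,0.1,-0.1,30,-6,0,5]]]}}

```text
time: 20.12
position: [0.5787, 0.1685, 0.0398]
tool_rot: [0.3, 1.55, -0.099]
ft_force: [-4.7, -0.6, 7.8]
grip_width: 0.223
```

```bash
python3 - <<'E'
from h import *
see("13"); X,o=held("13",7.5); print(back(0.0,7.5))
for n in("0","13"):
    i,im=load("top"+n); 
    for c in(262,270,276):
        col=im[185:220,c].astype(int); f=(col[:,0]+col[:,1])/2-col[:,2]; k=f.argmax(); a=max(k-3,0); w=(f[a:k+4]-np.median(f)).clip(0); print(n,c,((np.arange(len(w))+a)*w).sum()/w.sum()+185)
E
```

```text
TCP [0.5787 0.1685 0.04  ] F [-3.63 -1.36  4.36] g 19.247016777937766 t 20.275
px [-0.2502 -0.9598 -0.1275] up [-0.0258 -0.1251  0.9918]
tip [ 0.5243 -0.0398 -0.0028]
[[265.5, 207.8], [279.0, 211.4], [277.9, 212.9]]
[[296.0, 206.4], [280.1, 209.5], [281.3, 212.5]]
px [-0.2514 -0.9679  0.003 ] mid [0.586  0.1962 0.0587]
top [[184.5, 186.6], [240.0, 200.3], [251.9, 203.2], [265.7, 206.6], [282.3, 210.7]]
scene [[390.8, 189.8], [326.0, 199.6], [312.1, 201.7], [295.9, 204.2], [276.4, 207.2]]
(array([-0.01, -0.14,  0.06]), array([0.9, 0.7, 1.2]), array([0.58  , 0.169 , 0.0392]))
0 262 205.48048048048048
0 270 207.4984984984985
0 276 208.742774566474
13 262 205.98821218074656
13 270 207.21766561514195
13 276 209.72340425531914
```

The pole is seated, with about 5 N of contact and the shank back in its original image rows. Releasing.

Call:
{"api": "servo_tool", "payload": {"commands": [[[0,0,0,-0.5,0,0.8,24],[0,0,0,-0.5,0,0.8,30],[0,0,0,-0.5,0,0.8,50],[0,0,0,-0.5,0,0.8,60],[0,0,0,-0.5,0,0.8,60]]]}}

```text
time: 20.9
position: [0.58, 0.1683, 0.0399]
tool_rot: [0.3, 1.548, -0.099]
ft_force: [0.3, 0.6, 0.1]
grip_width: 0.597
```

Call:
{"api": "servo_tool", "payload": {"commands": [[[0,0,0,0,0,0,60],[0,0,0,0,0,0,60]]]}}

```text
time: 21.15
position: [0.58, 0.1683, 0.0399]
tool_rot: [0.3, 1.548, -0.099]
ft_force: [0.5, 0.0, -0.3]
grip_width: 0.681
```

Call:
{"api": "servo_tool", "payload": {"commands": [[[0,0,0,-25,3,0,60],[0,0,0,-60,8,0,60],[0,0,0,-110,14,0,60],[0,0,0,-165,21,0,60],[0,0,0,-220,29,0,60]]]}}

```text
time: 21.78
position: [0.581, 0.1684, 0.2637]
tool_rot: [0.3, 1.548, -0.099]
ft_force: [-0.1, 0.4, -0.6]
grip_width: 0.688
```

Call:
{"api": "servo_tool", "payload": {"commands": [[[0,0,0,0,50,0,60],[0,0,0,0,100,0,60],[0,0,0,0,100,0,60]]]}}

```text
time: 22.15
position: [0.6051, 0.2706, 0.2744]
tool_rot: [0.296, 1.55, -0.091]
ft_force: [-0.1, 0.4, -0.9]
grip_width: 0.691
```

```bash
python3 - <<'E'
from h import *
it,T=grab("top","topF"); is_,S=grab("scene","sceneF"); print(pose()[0],ctrl.get_state()["time"])
T0=load("top0")[1];S0=load("scene0")[1]
def crop(im,x,y,w,h,s): return cv2.resize(im[y:y+h,x:x+w,::-1],(w*s,h*s),interpolation=cv2.INTER_CUBIC)
a=np.vstack([crop(S0,230,95,180,140,2),crop(S,230,95,180,140,2)])
b=np.vstack([crop(T0,170,150,220,140,2),crop(T,170,150,220,140,2)])
cv2.imwrite("pics/final.png",np.hstack([a,b]))
E
```

```text
[0.60607148 0.26473562 0.27399556] 22.25
```

The viewer's limit is reached, so the last checks are numeric: shank line, hook end, ring and bystanders.

```bash
python3 - <<'E'
from h import *
def prof(im,c,y0,y1):
    col=im[y0:y1,c].astype(int); f=(col[:,0]+col[:,1])/2-col[:,2]; k=f.argmax(); a=max(k-3,0); w=(f[a:k+4]-np.median(f)).clip(0); return round(((np.arange(len(w))+a)*w).sum()/w.sum()+y0,2),round(f[k]-np.median(f))
for v,cols,y0,y1 in(("top",range(244,288,4),190,220),("scene",range(276,326,5),190,215)):
    for c in cols: print(v,c,*[prof(load(v+n)[1],c,y0,y1) for n in("0","F")])
# ring, after unhook vs now
for v,(x,y,w,h) in(("top",(346,186,18,22)),("scene",(194,234,24,28))):
  for q in("topF","sceneF"):
    if not q.startswith(v): continue
    a=load(v+"10")[1];b=load(q)[1]; t=cv2.resize(a[y:y+h,x:x+w],None,fx=8,fy=8); s=cv2.resize(b[y-4:y+h+4,x-4:x+w+4],None,fx=8,fy=8)
    _,mx,_,l=cv2.minMaxLoc(cv2.matchTemplate(s,t,cv2.TM_CCOEFF_NORMED)); print("ring",v,mx,l[0]/8-4,l[1]/8-4)
# bystanders: template shift in top and scene
for v,n,(x,y,w,h) in(("top","tray",(292,178,40,46)),("top","star",(260,226,40,38)),("top","tin",(315,125,28,34)),("top","pot",(278,122,36,36)),("top","mug",(142,246,34,36)),("top","spoonbowl",(220,214,22,20)),("top","brush",(215,240,22,18)),("scene","spoonbowl",(312,162,24,22)),("scene","brush",(305,138,28,18)),("scene","tray",(230,212,44,54)),("scene","tin",(243,288,32,34)),("scene","star",(244,158,46,44))):
    a=load(v+"0")[1];b=load(v+"F")[1]
    t=cv2.resize(a[y:y+h,x:x+w],None,fx=4,fy=4); s=cv2.resize(b[y-6:y+h+6,x-6:x+w+6],None,fx=4,fy=4)
    _,mx,_,l=cv2.minMaxLoc(cv2.matchTemplate(s,t,cv2.TM_CCOEFF_NORMED)); print(v,n,round(mx,3),l[0]/4-6,l[1]/4-6)
# wrist view of pole now
i,W=grab("wrist","wF"); print("exp mid/knob/fer1/hookend",proj(i,[(.5885,.197,.06),(.613,.2898,.06),(.5617,.0934,.06),(.5233,-.0547,.06)]).round(1).tolist())
h=cv2.cvtColor(W,cv2.COLOR_RGB2HSV); m=cv2.inRange(h,(4,170,110),(14,255,255))
n,l,st,c=cv2.connectedComponentsWithStats(m); 
for k in np.argsort(-st[1:,4])[:4]+1: print(st[k],c[k].round(1))
print(ctrl.get_state()["ft_force"])
E
```

```text
top 244 (np.float64(200.75), 96) (np.float64(200.71), 113)
top 248 (np.float64(201.69), 92) (np.float64(201.73), 116)
top 252 (np.float64(202.78), 92) (np.float64(202.72), 94)
top 256 (np.float64(203.74), 93) (np.float64(203.68), 96)
top 260 (np.float64(204.73), 94) (np.float64(204.7), 96)
top 264 (np.float64(205.76), 93) (np.float64(205.65), 95)
top 268 (np.float64(206.79), 93) (np.float64(206.73), 92)
top 272 (np.float64(207.76), 90) (np.float64(207.72), 92)
top 276 (np.float64(208.74), 90) (np.float64(208.68), 92)
top 280 (np.float64(210.41), 56) (np.float64(210.3), 60)
top 284 (np.float64(207.09), 4) (np.float64(207.52), 21)
scene 276 (np.float64(191.5), 2) (np.float64(191.0), 4)
scene 281 (np.float64(206.52), 76) (np.float64(206.47), 76)
scene 286 (np.float64(205.05), 89) (np.float64(205.0), 90)
scene 291 (np.float64(204.22), 91) (np.float64(204.22), 92)
scene 296 (np.float64(203.62), 89) (np.float64(203.63), 89)
scene 301 (np.float64(202.83), 90) (np.float64(202.85), 92)
scene 306 (np.float64(201.98), 92) (np.float64(201.98), 92)
scene 311 (np.float64(201.23), 92) (np.float64(201.25), 93)
scene 316 (np.float64(200.51), 91) (np.float64(200.59), 95)
scene 321 (np.float64(199.78), 94) (np.float64(199.6), 114)
ring top 0.7486698031425476 0.125 0.0
ring scene 0.7163654565811157 0.0 -0.125
top tray 0.818 0.5 -0.25
top star 0.999 0.0 0.0
top tin 0.999 0.0 0.0
top pot 0.998 0.0 0.0
top mug 0.997 0.0 0.0
top spoonbowl 0.999 0.0 0.0
top brush 0.592 1.25 0.0
scene spoonbowl 1.0 0.0 0.0
scene brush 1.0 0.0 0.0
scene tray 0.793 -0.25 0.5
scene tin 1.0 0.0 0.0
scene star 0.999 0.0 0.0
exp mid/knob/fer1/hookend [[282.6, 262.3], [283.1, 189.8], [282.5, 335.9], [282.3, 428.4]]
[ 527   35   33  176 3380] [547.7 106.5]
[272 182  19 106 879] [282.5 237.6]
[394  41  37  88 799] [413.2  80.3]
[ 58   0  55  66 779] [83.6 30.9]
[ 0.4795601   0.31157156 -0.45622257]
```

```bash
python3 - <<'E'
from h import *
for v in("top","scene"):
  for n in("0","F"):
    h=cv2.cvtColor(load(v+n)[1],cv2.COLOR_RGB2HSV); m=cv2.inRange(h,(30,150,50),(45,255,255)); k,l,st,c=cv2.connectedComponentsWithStats(m); j=1+np.argmax(st[1:,4]); print(v,n,st[j],c[j].round(2))
E
```

```text
top 0 [296 181  32  40 916] [311.62 200.4 ]
top F [296 181  32  40 921] [311.57 200.38]
scene 0 [ 234  215   36   47 1292] [251.43 238.31]
scene F [ 234  215   36   47 1289] [251.41 238.29]
```

The tray hasn't moved; the low match was only shadow. Everything checks out, so I'm handing in.

```bash
python3 -c "
from h import *
print(close_job())"
```

```text
the job is handed in; nothing more can be done
None
```

I drew the sash fully down with the pole, laid the pole back in its own slot, and handed the job in at about 22 s of the 61 s allowed.

**What I did**
- I gripped the pole between the rack plates and hooked it into the eye from above.
- I drew the sash down at about 50 mm/s, slowing near the end. Forces on the tool were about 2–3 N.
- I unhooked straight up. The pole had turned about 7° nose-up in the pads, so I tilted the tool to level it before lowering it into the slot.

**Last checks**
- **Sash:** the eye measured 0.093 m high, where shut is 0.092 m. It did not move during the last 13 mm of pressing or after unhooking. The force did not rise at the stop because the pole turned in the grip, so the stop is judged from the pictures.
- **Pole:** the shank and hook line up with the first pictures to about 0.1 px in both the top and scene cameras, up to 0.2 px at one point.
- **Other things:**
  - Spoon, star mold, pot, tin and mug show no shift.
  - The tray's picture match was poor (0.8), but its colour outline is unchanged, so I put that down to shadow.
  - The brush matched fully in the scene view but poorly in the top view (0.59). I put this down to the arm or its shadow but did not check it.

**What disagreed:** the top and scene views differed by 3–6 mm at first, so I checked again near the eye. The final comparison was by numbers only, since the picture viewer had reached its limit of 12.

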